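# Level the glove-box stage with a spirit level and keep it pressed for clamping

## Robot

A 6-joint arm with a two-finger parallel gripper is mounted at the origin on the work surface. World frame = base frame: x ahead of the robot, y to its left, z up, the work surface at z = 0. Lengths are in mm, angles in rad, forces in N, time in s.
With the tool pointing down it reaches from about 350 to 775 mm from the base axis. Payload 5.5 kg.
Tool frame: the origin (TCP) lies at the very end of the fingers, on their centre line; the grasp point (between the pads) lies 19 mm behind it; z points along the fingers, y is the line along which they close (so a half turn about z gives the same grasp; the last joint's range is limited). The gripper opens to 85 mm and grips with 20 to 120 N. Pads are 22 mm wide; open, the fingers measure 114 mm over their backs; the gripper's body (76 mm by 85 mm) begins 54 mm behind the grasp point. The pads swing forward as they close: fully open they stand 13 mm farther back than shut.
Start: joints at [-1.383, 0.313, 0.046, 1.304, 0, 1.431], TCP at [185.125, -544.43, 202.223] pointing down, gripper open.
Joint ranges: [-2.76, 2.76], [-0.86, 1.69], [-1.03, 1.26], [-2.2, 2.34], [-1.47, 1.5], [-3.14, 3.14]. Speed limits (rad/s): [2.57, 2.57, 3.14, 3.14, 3.14, 3.14].

## Interface

Orientations are given as [roll, pitch, yaw] about the fixed x, y, z axes, in that order (R = Rz(yaw) Ry(pitch) Rx(roll)).
In Python, from bench import monitor, vision, close_job gives the robot as it stands.
- The arm moves only by the tool arm_command, never from a script. Its argument "moves" is one flat list of numbers, 7 for each row, row after row: the shift along the tool's x, y, z in m, then the turn, a rotation vector about the tool's x, y, z in degrees, then the closure, from -1 (fully open) to 1 (shut). A call has 1 to 10 rows; each row shifts and turns the commanded pose from where the row before left it, along the tool's axes as they then stand; what a row does not reach is not made up. A row lasts 1/8 s, in which the tool goes at most 62.5 mm and 10.7 degrees, less where a joint would pass 70% of its speed; a pose out of reach is approached as far as the arm can. A call with a gripper value outside its range is refused whole. The fingers move at their own pace and stop on an object; "grip_force" is the grip in N (left out, the last holds). Time passes only in rows, so rows that do not move let the fingers close. It gives the time, the measured TCP pose, the force, the opening and the grip force at its end, in the units of the state.
- monitor.observe(): the state, without advancing time (a new reading comes with each control period).
- vision.capture(name): name is "scene" or "top" or "wrist"; returns the picture (420x560x3 uint8, red, green, blue); there is no depth.
- vision.camera_params(name): a dict with "camera_matrix" (3x3 intrinsics, pixels), "pose" (4x4, takes a point from camera to world coordinates). Camera axes: x right, y up, looking along -z (the intrinsics and any distortion apply to the point x, -y, -z); pixel columns grow to the right and rows downward; lengths in mm; the calibration is good to about 2 mm. A picture is of the moment at which its call begins: read the wrist's pose just before it. camera_params takes no time and is no camera call; for the wrist camera it gives the pose at the moment of the call.
- close_job(): hands the job in; it is judged then, once.
The state is a dict: "t": time; "q": joint angles; "dq": joint speeds; "effort": joint torques, N m; "eef_pos": TCP position; "orientation": TCP orientation; "force": force on the tool from outside, world axes, zero at the start; "ft_torque": the same for the moment, N m; "grip_width": finger opening in mm; "grasp_force": force on a finger pad.
Only numpy, scipy, OpenCV 4.12 (cv2) and the standard library are available. Lean on these libraries where they do the work, as an engineer would, in place of code of your own. Each camera call takes 0.05 s, during which the arm holds its last target. There are 200 camera calls.

## Task

Lay the yellow spirit level lengthwise on the black mat in the middle of the sprung levelling stage and let go of it. Pressed down on the level's red pad, the plate comes to rest on its levelling foot: screw the foot in or out by its black knob until the bubble stands between the vial's two black lines with the plate pressed firmly down on the foot like this. Finish still pressing the level down with the fingers (about 10 N) so that a colleague can clamp the stage, with the other things on the bench left where they stand.

Things in the scene. Friction and masses are not known exactly. Their poses are not given: they have to be found in the camera images.
- level_mid (a point): centre (half-way up) of the loose yellow spirit level, a bar 163 long x 31 wide x 31 tall, about 0.25 kg. x runs along the bar, z up. Its top is 15 mm above this point, with a flush red press pad (30 x 24) in the middle and a bright green vial (54 long, standing 4 mm proud, its bubble 6 mm) centred 50 mm from the middle towards +x. Starts flat on the bench, left of the stage.
- bubble (a joint): position (m) of the pale bubble along the level's +x from the vial's middle; 0 = centred, at most 0.018 either way. The black lines are 11 mm either side of the middle, the bubble 16 mm long: it is between them within 3 mm. It goes to the level's higher end, 10 mm per degree of tilt (0.573 m per rad), and settles within 1 s.
- stage_mid (a point): middle of the black mat (70 x 175) on the top face of the stage's aluminium plate (120 wide x 270 long x 10 thick), 60 mm above the bench when the plate is level, about 66 mm unpressed. y runs along the plate towards its hinge, whose axis is 100 mm from this point; -y points to the levelling foot; x across the plate, z up from it.
- stage_plate (a joint): tilt of the plate (rad): 0 = level, positive = foot end up. A spring holds it up at 0.06 when unpressed. Pressing the level over the middle of the mat, about 3 to 4 N brings it level; it goes down until the foot meets the brass packing disc beneath (5 or 15 mm thick, not told which), at -0.03 to 0.03 at the start. Screwing the foot sets where it stops.
- foot_knob (a point): centre of the round fluted black knob (40 dia, 26 tall, white pointer on top) of the levelling foot's screw, which goes down through the plate 135 mm from the middle of the mat towards -y; 30 mm above the plate's top face, give or take 10 mm with the screw. Free to grip from above.
- foot (a joint): turn of the levelling foot (rad), -2.8 to 2.8, growing clockwise seen from above. Clockwise screws the foot down out of the plate, so that the foot end of the pressed plate stands higher, by 3.5 mm per rad (235 mm from the hinge axis); it stays where it is left. It starts between -0.4 and 0.4, and 1.0 to 1.9 rad from right, either way.
- amber_bottle: amber glass bottle with a red cap, 72 dia x 160 tall, a bystander; origin at the centre of its underside
- red_jar: white jar with a red cap, 50 dia x 75 tall, a bystander; origin at the centre of its underside
- blue_jar: clear jar with a blue cap, 48 dia x 60 tall, a bystander; origin at the centre of its underside
- wide_jar: open white plastic pot, 80 dia x 80 tall, a bystander; origin at the centre of its underside
- sample_tub: clear lidded tub with blue clips holding white vials, 106 x 150 x 58 tall, a bystander; origin at the centre of its underside
- tweezers: steel tweezers lying flat, 125 long, a bystander; origin at the centre of its underside
- beaker: open glass beaker, 60 dia x 70 tall, a bystander; origin at the centre of its underside
Mind the look-alikes: they are no part of the job. There is more than one size of the part that bears level_mid; the job needs the largest.

How it is judged (in metres and radians):
On the way, in this order (a step that is already met when the one before it is completed fails the run):
1. the level lies lengthwise on the middle of the plate, let go of (horizontal distance between level_mid and stage_mid below 0.03 m and angle between the x axis of level_mid and the y axis of stage_mid, either way round below 0.2 rad and z of level_mid in the frame of stage_mid between 0.008 and 0.021 m and contact force between the fingers and level below 0.2 N), for 0.2 s.
2. with the level pressed by the fingers, the plate is down on its foot and the bubble is between the lines (contact force between the fingers and level above 3 N and contact force between foot and anything else above 0.5 N and value of joint bubble between -0.004 and 0.004 m), for 0.2 s.
At the end, for the whole second after the job is handed in: Through the last second the fingers press the level (over 3 N), which lies at rest along the plate (within 0.2 rad), within 30 mm of the mat's middle, pressing it over 3 N; plate on its foot (over 0.5 N), knob not touched; bubble within 4 mm of the middle, plate within 0.011 rad of level (all of step 2 and horizontal distance between level_mid and stage_mid below 0.03 m and angle between the x axis of level_mid and the y axis of stage_mid, either way round below 0.2 rad and z of level_mid in the frame of stage_mid between 0.008 and 0.021 m and contact force between level and stage_plate above 3 N and contact force between the fingers and foot below 0.3 N and value of joint stage_plate between -0.011 and 0.011 rad and linear speed of level below 0.02 m/s); the arm keeps its last pose, push and grip.
It fails at once if a bystander is knocked over or shoved by more than 40 mm (distance of any of amber_bottle, red_jar, blue_jar, wide_jar, sample_tub, tweezers, beaker from where it was at the start of the episode above 0.04 m or angle between any of amber_bottle, red_jar, blue_jar, wide_jar, sample_tub, tweezers, beaker's own z axis and vertical above 0.6 rad).
It also fails if it takes over 67 s, if anything falls off the work surface, if the arm or the gripper's body presses on something with over 40 N, if the wrist force passes 120 N, or if a joint passes its speed limit or range.

## Working session

There is one attempt and no reset: what is moved stays moved. The work goes in short steps, Python scripts to look and compute and a tool call to move; the robot and the scene stay as the last step left them, time stands still between calls to the robot, and variables do not carry over. Pictures are saved under pics/ and viewed, at most 10 in all, crops included, and the job is handed in when it is done.

Besides the shell and the picture viewer there is one more tool, called as name(argument=value, ...) on one line, values as JSON. arm_command: Moves the arm, as the interface text tells. Its arguments: {"type":"object","properties":{"moves":{"type":"array"},"grip_force":{"type":"number"}},"required":["moves"]}

```bash
ls; mkdir -p pics
cat > h.py <<'E'
import numpy as np, cv2
from bench import monitor, vision, close_job
def ray(name,u,v,z,P=None):
    P=P or vision.camera_params(name)
    K=np.array(P["camera_matrix"]);T=np.array(P["pose"])
    d=np.linalg.inv(K)@[u,v,1]; d=T[:3,:3]@[d[0],-d[1],-d[2]]; o=T[:3,3]
    return o+d*(z-o[2])/d[2]
def proj(name,p,P=None):
    P=P or vision.camera_params(name)
    K=np.array(P["camera_matrix"]);T=np.array(P["pose"])
    c=T[:3,:3].T@(np.array(p)-T[:3,3]); q=K@[c[0],-c[1],-c[2]]; return q[:2]/q[2]
def save(name,f,crop=None,s=1):
    im=vision.capture(name)[:,:,::-1]
    if crop: a,b,c,d=crop; im=im[b:d,a:c]
    cv2.imwrite("pics/"+f,cv2.resize(im,None,fx=s,fy=s,interpolation=cv2.INTER_CUBIC))
E
python3 - <<'E'
from h import *
save("top","top.png",None,1.4);save("scene","scene.png",None,1.4)
for n in("top","scene","wrist"):
    P=vision.camera_params(n);print(n,{k:np.round(v,3).tolist() if not isinstance(v,str) else v for k,v in P.items()})
s=monitor.observe();print(s)
E
```

```text
pics
top {'camera_matrix': [[457.699, 0.0, 280.942], [0.0, 457.699, 211.606], [0.0, 0.0, 1.0]], 'pose': [[-0.018, 0.997, -0.068, 474.309], [-1.0, -0.019, -0.009, -35.921], [-0.01, 0.068, 0.998, 1278.804], [0.0, 0.0, 0.0, 1.0]]}
scene {'camera_matrix': [[405.404, 0.0, 283.089], [0.0, 405.404, 207.531], [0.0, 0.0, 1.0]], 'pose': [[0.309, -0.762, 0.569, 1139.147], [0.951, 0.252, -0.179, -216.766], [-0.007, 0.597, 0.802, 947.143], [0.0, 0.0, 0.0, 1.0]]}
wrist {'camera_matrix': [[366.189, 0.0, 277.123], [0.0, 366.189, 212.838], [0.0, 0.0, 1.0]], 'pose': [[0.321, 0.914, 0.246, 246.711], [-0.947, 0.31, 0.083, -523.82], [-0.001, -0.26, 0.966, 371.178], [0.0, 0.0, 0.0, 1.0]]}
{'t': 0.1, 'q': array([-1.38261825e+00,  3.13929740e-01,  4.51295353e-02,  1.30357746e+00,
        2.36960797e-05,  1.43123632e+00]), 'dq': array([ 0.00076554, -0.00172093,  0.00321898,  0.00051291, -0.00186291,
        0.00084076]), 'effort': array([ 1.42443099e-03, -4.81728888e+01,  2.99242133e+01,  1.28266806e-02,
       -1.48241870e-04, -1.16211450e-05]), 'eef_pos': array([ 185.02487337, -543.91976685,  201.4106419 ]), 'orientation': array([-3.14002999e+00, -2.43440769e-04,  3.27737871e-01]), 'force': array([-0.07709907,  0.63302155,  0.06512014]), 'ft_torque': array([ 0.05546081,  0.01299533, -0.03409917]), 'grasp_force': 0.0, 'grip_width': 85.52247929203622}
```

View pics/top.png

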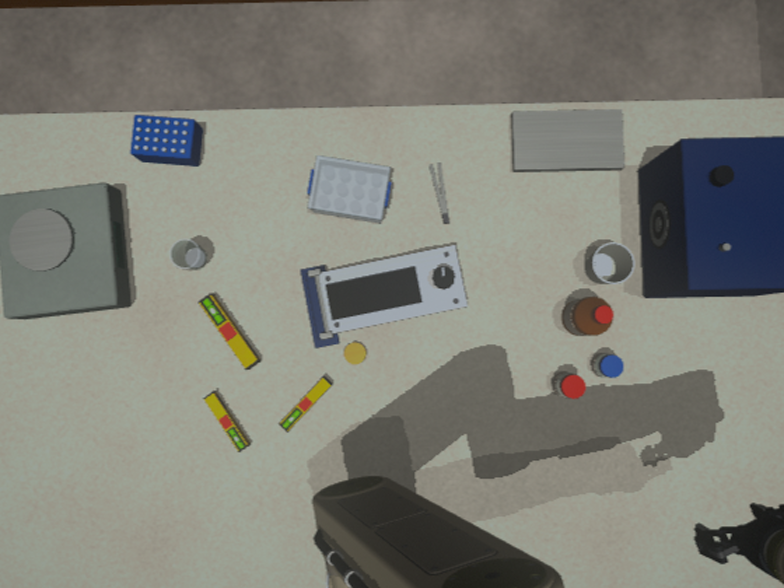

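View pics/scene.png

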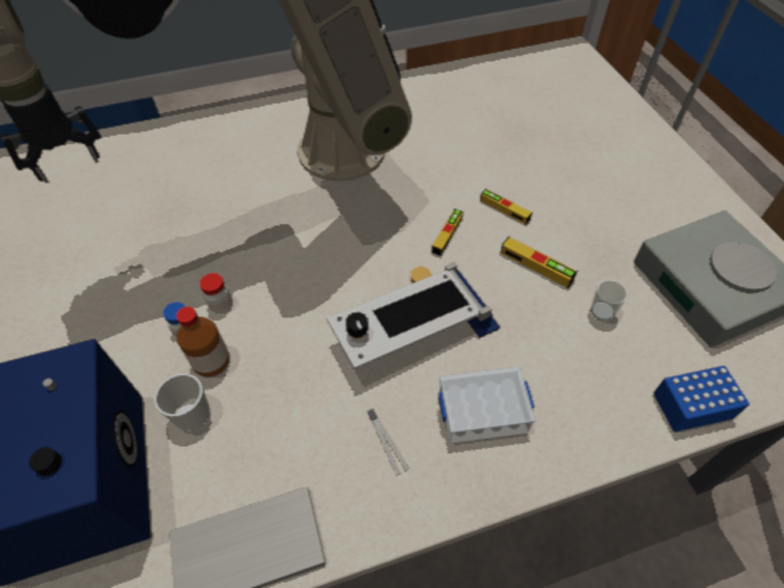

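The top view shows the largest level at about (229,331) in the 1.4x picture, with its vial at the upper left. The stage mat is at about (375,293) and the knob at (443,276). The hinge is at the left end of the plate.

Run:
```python
from h import *
save("top","c1.png",(130,165,350,285),3.6)
```

```text
(no output)
```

View pics/c1.png

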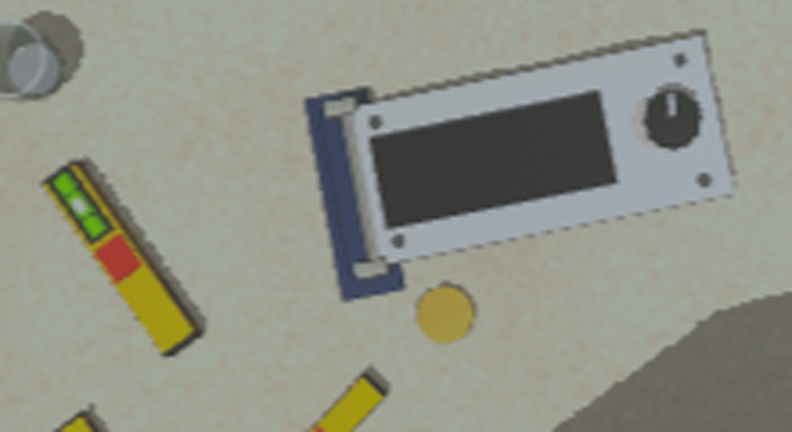

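Run:
```python
from h import *
f=lambda u,v,z: np.round(ray("top",130+u/3.6,165+v/3.6,z),1)
pad=f(118,258,31);vial=f(81,204,35)
c=[f(45,182,31),f(165,352,31),f(197,330,31),f(74,163,31)]
print("pad",pad,"vial",vial,np.linalg.norm((pad-vial)[:2]),np.degrees(np.arctan2(*(vial-pad)[[1,0]])));print(c,np.mean(c,0),[np.linalg.norm(c[i]-c[i-1]) for i in range(4)],np.degrees(np.arctan2(*(c[0]-c[1])[[1,0]])))
m=[f(371,137,72),f(601,91,60),f(617,182,60),f(387,229,72)]
m=[f(371,137,61),f(601,91,71),f(617,182,71),f(387,229,61)]
print("mat",m,np.mean(m,0),[np.linalg.norm(m[i]-m[i-1]) for i in range(4)],np.degrees(np.arctan2(*(m[0]-m[1])[[1,0]])))
k=f(673,117,117);print("knob",k,np.linalg.norm((k-np.mean(m,0))[:2]), np.degrees(np.arctan2(*(np.mean(m,0)-k)[[1,0]])))
```

```text
pad [497.4 298.8  31. ] vial [538.7 325.8  35. ] 49.3425779626481 33.17477367795796
[array([556.2, 354.4,  31. ]), array([425.8, 263.3,  31. ]), array([441.9, 239. ,  31. ]), array([570.2, 332.3,  31. ])] [498.525 297.25   31.   ] [np.float64(26.16123085789349), np.float64(159.07033035736112), np.float64(29.149614062625247), np.float64(158.63725917955094)] 34.93890572486005
mat [array([583.1, 102.3,  61. ]), array([613. , -68.8,  71. ]), array([545.6, -79.1,  71. ]), array([514.6,  91.3,  61. ])] [564.075  11.425  66.   ] [np.float64(69.37759004174187), np.float64(173.9805161505161), np.float64(68.18247575440479), np.float64(173.48533079197213)] 99.91243596738836
knob [ 588.2 -118.1  117. ] 131.75257587614752 100.55086644685666
```

```bash
cat >> h.py <<'E'
from scipy.spatial.transform import Rotation as Ro
def go(x,y,z,yawdeg,start=None):
    s=monitor.observe()
    p,R=(s["eef_pos"],Ro.from_euler("xyz",s["orientation"])) if start is None else (np.array(start[:3]),Ro.from_euler("xyz",[np.pi,0,np.radians(start[3])]))
    T=Ro.from_euler("xyz",[np.pi,0,np.radians(yawdeg)])
    print("shift mm",np.round(R.inv().apply(np.array([x,y,z])-p),1),"rot deg",np.round(np.degrees((R.inv()*T).as_rotvec()),2))
def st():
    s=monitor.observe();print(round(s["t"],2),np.round(s["eef_pos"],1),np.round(np.degrees(s["orientation"]),2),"F",np.round(s["force"],1),"w",round(s["grip_width"],1),"gf",round(s["grasp_force"],1),"q",np.round(s["q"],2))
E
python3 - <<'E'
from h import *
go(420,-200,200,18.8); go(497.5,298,120,18.8,[420,-200,200,18.8])
E
```

```text
shift mm [ 333.2 -250.     1.9] rot deg [-0.08 -0.01 -0.02]
shift mm [ 233.9 -446.5   80. ] rot deg [0. 0. 0.]
```

arm_command(moves=[0.037,-0.028,0,0,0,0,-1,0.037,-0.028,0,0,0,0,-1,0.037,-0.028,0,0,0,0,-1,0.037,-0.028,0,0,0,0,-1,0.037,-0.028,0,0,0,0,-1,0.037,-0.028,0,0,0,0,-1,0.037,-0.028,0,0,0,0,-1,0.037,-0.028,0,0,0,0,-1,0.037,-0.026,0,0,0,0,-1])

```text
t: 1.27
eef_pos: [420.4, -199.0, 202.1]
orientation: [3.142, 0.0, 0.328]
force: [0.4, -0.8, 0.8]
grip_width: 85.7
grasp_force: 0.0
```

arm_command(moves=[0.0234,-0.0446,0.004,0,0,0,-1,0.0234,-0.0446,0.004,0,0,0,-1,0.0234,-0.0446,0.004,0,0,0,-1,0.0234,-0.0446,0.004,0,0,0,-1,0.0234,-0.0446,0.004,0,0,0,-1,0.0234,-0.0446,0.012,0,0,0,-1,0.0234,-0.0446,0.012,0,0,0,-1,0.0234,-0.0446,0.012,0,0,0,-1,0.0234,-0.0446,0.012,0,0,0,-1,0.0234,-0.0446,0.012,0,0,0,-1])

```text
t: 2.52
eef_pos: [503.7, 281.9, 121.4]
orientation: [-3.126, 0.001, 0.363]
force: [0.9, -0.2, -0.2]
grip_width: 85.5
grasp_force: 0.0
```

arm_command(moves=[0,0,0,0,0,-8,-1,0,0,0,0,0,-8,-1,0,0,0,0,0,0,-1,0,0,0,0,0,0,-1])

```text
t: 3.02
eef_pos: [504.4, 279.3, 122.1]
orientation: [-3.127, -0.004, 0.636]
force: [-0.2, -0.2, 0.3]
grip_width: 85.7
grasp_force: 0.0
```

Run:
```python
from h import *
st(); P=vision.camera_params("wrist"); save("wrist","w1.png",None,1.4)
for p in([497.5,298,31],[538.7,325.8,35]): print(proj("wrist",p,P)*1.4)
import json;json.dump({k:np.array(v).tolist() for k,v in P.items()},open("w1.json","w"))
```

```text
3.02 [504.4 279.3 122.1] [-179.15   -0.21   36.42] F [-0.2 -0.2  0.3] w 85.7 gf 0.0 q [ 0.36  0.35 -0.1   1.12  0.02  2.86]
[352.80854573 277.7595861 ]
[354.558081   180.47977143]
```

View pics/w1.png

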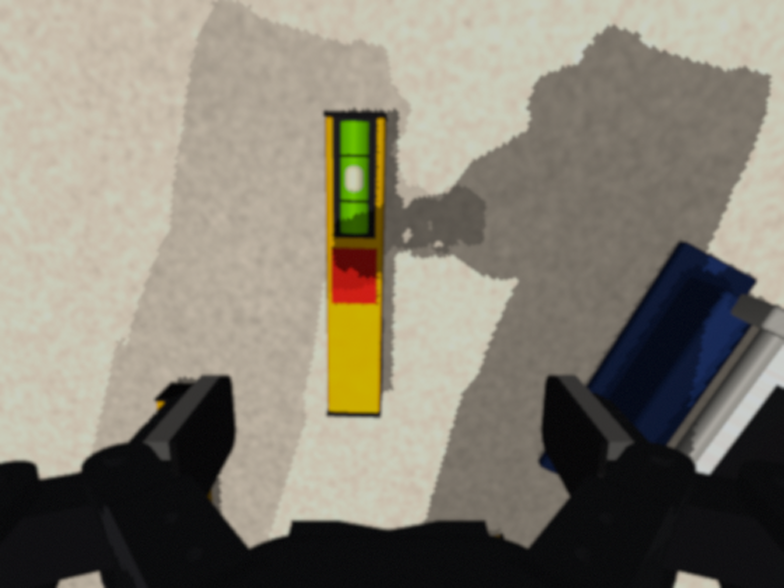

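The level is aligned with the tool. The pad is at (355,275), 3 px from the prediction, and the vial is at the top around (355,178).

Run:
```python
from h import *
import json
P=json.load(open("w1.json"))
print(ray("wrist",355/1.4,275/1.4,31,P),ray("wrist",357/1.4,113/1.4,31,P),ray("wrist",354.5/1.4,412/1.4,31,P))
p=ray("wrist",355/1.4,275/1.4,31,P)
go(p[0],p[1],7,36.4)
```

```text
[499.38219317 297.9342157   31.        ] [564.91416246 343.37744877  31.        ] [435.2195006  252.62740827  31.        ]
shift mm [  6.6 -16.3 115.4] rot deg [-0.85 -0.22  0.04]
```

arm_command(moves=[0.003,-0.008,0.01,-0.9,-0.2,0.7,-1,0.004,-0.008,0.01,0,0,0.7,-1,0,0,0.025,0,0,0,-1,0,0,0.025,0,0,0,-1,0,0,0.02,0,0,0,-1,0,0,0.01,0,0,0,-1,0,0,0,0,0,0,-1])

```text
t: 3.95
eef_pos: [499.8, 296.6, 21.3]
orientation: [3.141, 0.001, 0.614]
force: [0.4, 0.1, 0.0]
grip_width: 85.1
grasp_force: 0.0
```

Run:
```python
from h import *
st(); go(500,298,7,35)
```

```text
3.95 [499.8 296.6  21.3] [1.7997e+02 8.0000e-02 3.5170e+01] F [0.4 0.1 0. ] w 85.1 gf 0.0 q [ 0.4   0.44 -0.23  0.9  -0.    2.93]
shift mm [ 1.  -1.1 14.3] rot deg [0.03 0.08 0.17]
```

arm_command(moves=[0.001,-0.001,0.007,0,0,0,-1,0,0,0.007,0,0,0,-1,0,0,0,0,0,0,1,0,0,0,0,0,0,1,0,0,0,0,0,0,1,0,0,0,0,0,0,1,0,0,0,0,0,0,1,0,0,0,0,0,0,1], grip_force=35)

```text
t: 4.95
eef_pos: [501.0, 297.9, 8.3]
orientation: [3.141, -0.0, 0.614]
force: [-0.5, 0.0, -0.1]
grip_width: -0.1
grasp_force: 0.0
```

Run:
```python
from h import *
st(); go(564,11.5,150,100)
```

```text
4.95 [501.  297.9   8.3] [ 1.7994e+02 -3.0000e-02  3.5160e+01] F [-0.5  0.  -0.1] w -0.1 gf 0.0 q [ 0.4   0.45 -0.24  0.87 -0.    2.93]
shift mm [-113.3  270.6 -141.4] rot deg [ 7.000e-02  1.000e-02 -6.484e+01]
```

The fingers shut on nothing, so I look before anything else.

Run:
```python
from h import *
save("wrist","a.png",(60,60,480,420),1); save("top","b.png",(100,165,320,345),2)
a=cv2.imread("pics/a.png");b=cv2.imread("pics/b.png")
b=cv2.resize(b,(390,320));c=np.zeros((360,810,3),np.uint8);c[:360,:420]=a;c[:320,420:810]=b
cv2.imwrite("pics/ab.png",c[:,:800])
```

```text
(no output)
```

View pics/ab.png

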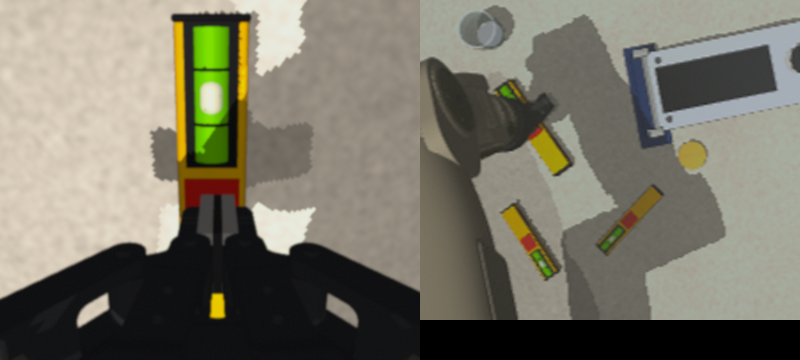

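Run:
```python
from h import *
st();P=vision.camera_params("wrist");print(np.round(np.array(P["pose"]),3).tolist())
s=monitor.observe();p=s["eef_pos"]
for dz in(0,20,30,40,60): print(dz,proj("wrist",p+[0,0,dz],P)-[60,60])
for q in([500,298,31],[564.9,343.4,31]): print(proj("wrist",q,P)-[60,60])
# scale check: level's far end width 31mm between crop x 173..250 at row 18
for z in(0,10,20,31,45): print(z,np.linalg.norm(ray("wrist",233,78,z,P)-ray("wrist",310,78,z,P)),ray("wrist",271,78,z,P), ray("wrist",271,240,z,P))
```

```text
5.05 [500.9 297.9   8.3] [ 1.7994e+02 -2.0000e-02  3.5160e+01] F [-0.1  0.8 -0.2] w 0.2 gf 0.0 q [ 0.4   0.45 -0.24  0.87 -0.    2.93]
[[0.575, 0.79, 0.212, 553.947], [-0.818, 0.555, 0.151, 334.981], [0.002, -0.26, 0.966, 178.086], [0.0, 0.0, 0.0, 1.0]]
0 [216.15817821 189.99958095]
20 [216.12409881 206.23727421]
30 [216.1038071  215.90559842]
40 [216.08075821 226.88762549]
60 [216.02378761 254.03220901]
[214.71301388 210.21576737]
[214.87371793  16.45098352]
0 35.28096833976022 [565.64005351 346.24277533   0.        ] [501.28282995 301.40133707   0.        ]
10 33.29985231224258 [564.9834802  345.61037332  10.        ] [504.24007829 303.28689577  10.        ]
20 31.318736284724995 [564.3269069  344.97797132  20.        ] [507.19732664 305.17245448  20.        ]
31 29.139508654455646 [563.60467627 344.28232911  31.        ] [510.45029981 307.24656905  31.        ]
45 26.365946215931 [562.68547364 343.39696631  45.        ] [514.59044749 309.88635124  45.        ]
```

Run:
```python
from h import *
p=monitor.observe()["eef_pos"]
out=[]
for n in("scene","top"):
    im=vision.capture(n)[:,:,::-1].copy()
    u=proj(n,p); print(n,u,[np.round(proj(n,p+[0,0,d])) for d in(10,25,40)])
    x,y=np.round(u).astype(int); x0=x-50;y0=y-55
    c=cv2.resize(im[y0:y0+110,x0:x0+100],None,fx=4,fy=4,interpolation=cv2.INTER_CUBIC)
    for d,col in((0,(255,0,255)),(25,(255,255,0))):
        a=((proj(n,p+[0,0,d])-[x0,y0]+.5)*4).astype(int); cv2.circle(c,tuple(a.tolist()),3,col,1)
    out.append(c)
cv2.imwrite("pics/sc.png",np.hstack(out))
```

```text
scene [383.2644351  188.78324763] [array([384., 187.]), array([385., 183.]), array([386., 180.])]
top [165.27901622 235.49453251] [array([164., 235.]), array([163., 235.]), array([161., 235.])]
```

View pics/sc.png

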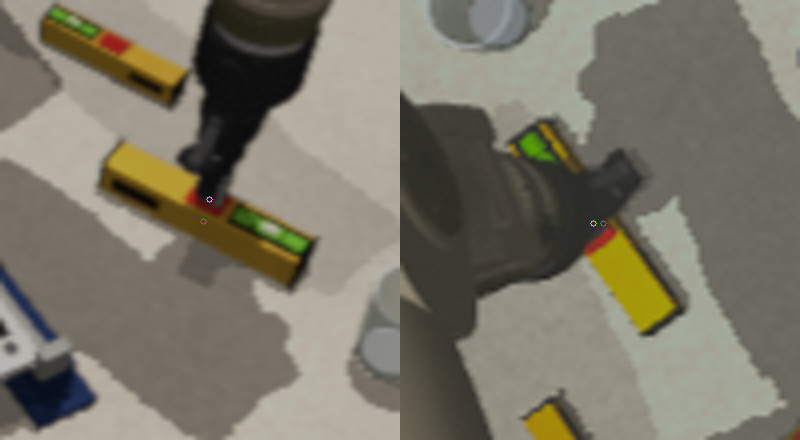

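The scene view shows the shut tips on top of the red pad, about 25 mm above the reported TCP. I probe the real height by pressing down gently here.

arm_command(moves=[0,0,0.001,0,0,0,1,0,0,0.001,0,0,0,1,0,0,0.001,0,0,0,1,0,0,0,0,0,0,1])

```text
t: 5.65
eef_pos: [500.8, 297.9, 5.1]
orientation: [3.141, -0.0, 0.614]
force: [-0.4, 0.4, 0.2]
grip_width: -0.1
grasp_force: 0.0
```

arm_command(moves=[0,0,0.001,0,0,0,1,0,0,0.001,0,0,0,1,0,0,0.001,0,0,0,1,0,0,0,0,0,0,1])

```text
t: 6.15
eef_pos: [500.8, 297.8, 2.1]
orientation: [3.141, -0.0, 0.614]
force: [-0.2, 0.2, 0.4]
grip_width: 0.1
grasp_force: 0.0
```

Run:
```python
from h import *
st()
im=vision.capture("wrist")[:,:,::-1]; np.save("w2.npy",im)
g=(im[:,:,1]>150)&(im[:,:,2]<120); ys,xs=np.where(g); print(xs.min(),xs.max(),ys.min(),ys.max(),g.sum())
y=(im[:,:,2]>180)&(im[:,:,0]<60)&(im[:,:,1]>120); 
for r in (80,90,100,120,140,160,180,200): 
    k=np.where(y[r])[0]; print(r,k.min() if len(k) else None,k.max() if len(k) else None)
```

```text
6.15 [500.8 297.8   2.1] [ 1.7995e+02 -1.0000e-02  3.5160e+01] F [-0.2  0.2  0.4] w 0.1 gf 0.0 q [ 0.4   0.46 -0.25  0.86 -0.    2.93]
253 286 85 215 2033
80 None None
90 233 308
100 233 308
120 233 307
140 234 308
160 235 303
180 236 243
200 236 243
```

arm_command(moves=[0,0,0.001,0,0,0,1,0,0,0.001,0,0,0,1,0,0,0,0,0,0,1])

```text
t: 6.58
eef_pos: [501.0, 297.9, 1.0]
orientation: [3.14, -0.001, 0.614]
force: [-1.1, -0.3, 6.0]
grip_width: 0.1
grasp_force: 2.5
```

Run:
```python
from h import *
st()
im=vision.capture("wrist")[:,:,::-1]; s=vision.capture("scene")[:,:,::-1]; 
a=cv2.resize(im[180:330,200:360],None,fx=2.5,fy=2.5,interpolation=cv2.INTER_CUBIC)
x,y=np.round(proj("scene",[500,298,20])).astype(int)
b=cv2.resize(s[y-37:y+38,x-40:x+40],None,fx=5,fy=5,interpolation=cv2.INTER_CUBIC)
cv2.imwrite("pics/d.png",np.hstack([a,b]))
```

```text
6.58 [501.  297.9   1. ] [ 1.7993e+02 -5.0000e-02  3.5160e+01] F [-1.1 -0.3  6. ] w 0.1 gf 2.5 q [ 0.4   0.46 -0.25  0.85 -0.    2.93]
```

View pics/d.png

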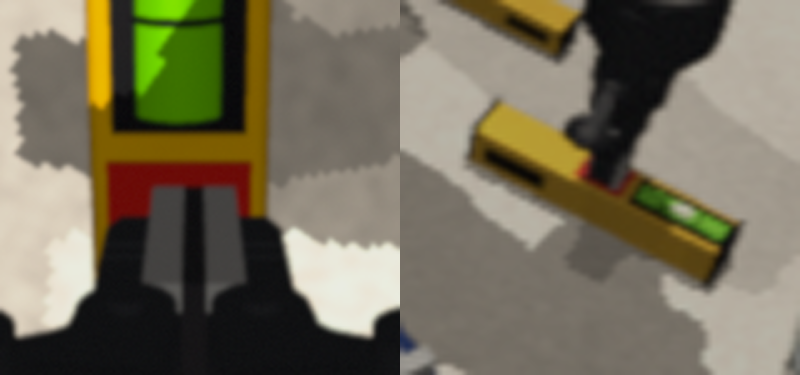

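Contact of 6 N at a reported z of 1.0 puts the pad top (31 mm) there. The real tips therefore stand about 30 mm above the reported TCP, and I use that correction when I regrasp.

arm_command(moves=[0,0,-0.005,0,0,0,-1,0,0,0,0,0,0,-1,0,0,0,0,0,0,-1,0,0,0,0,0,0,-1,0,0,0,0,0,0,-1,0,0,0.007,0,0,0,-1,0,0,0.007,0,0,0,-1,0,0,0.007,0,0,0,-1,0,0,0.005,0,0,0,-1,0,0,0,0,0,0,-1])

```text
t: 7.92
eef_pos: [500.5, 297.7, -21.4]
orientation: [3.141, 0.001, 0.614]
force: [-0.6, 0.0, -0.7]
grip_width: 85.6
grasp_force: 0.0
```

arm_command(moves=[0,0,0,0,0,0,1,0,0,0,0,0,0,1,0,0,0,0,0,0,1,0,0,0,0,0,0,1,0,0,0,0,0,0,1,0,0,0,0,0,0,1])

```text
t: 8.68
eef_pos: [501.3, 298.2, -20.3]
orientation: [3.141, -0.001, 0.614]
force: [-0.9, 1.5, 5.7]
grip_width: 29.2
grasp_force: 37.1
```

Run:
```python
from h import *
st(); go(564,11.5,110,35.16)
```

```text
8.68 [501.3 298.2 -20.3] [ 1.7995e+02 -8.0000e-02  3.5160e+01] F [-0.9  1.5  5.7] w 29.2 gf 37.1 q [ 0.4   0.49 -0.27  0.81 -0.    2.93]
shift mm [-113.7  270.6 -130.2] rot deg [ 0.05 -0.08  0.  ]
```

arm_command(moves=[0,0,-0.005,0,0,0,1,0,0,-0.015,0,0,0,1,0,0,-0.03,0,0,0,1,0,0,-0.04,0,0,0,1,0,0,-0.04,0,0,0,1,-0.01,0.025,0,0,0,0,1,-0.01,0.025,0,0,0,0,1,0,0,0,0,0,0,1,0,0,0,0,0,0,1])

```text
t: 9.8
eef_pos: [513.2, 245.7, 109.6]
orientation: [3.141, -0.001, 0.613]
force: [0.1, 0.7, -2.9]
grip_width: 29.1
grasp_force: 36.3
```

Run:
```python
from h import *
st(); go(564,11.5,110,35.16);go(564,11.5,110,100)
```

```text
9.8 [513.2 245.7 109.6] [ 1.7996e+02 -3.0000e-02  3.5140e+01] F [ 0.1  0.7 -2.9] w 29.1 gf 36.3 q [ 0.31  0.34 -0.14  1.08 -0.    2.83]
shift mm [-93.2 220.8  -0.3] rot deg [ 0.04 -0.03 -0.02]
shift mm [-93.2 220.8  -0.3] rot deg [ 5.000e-02 -0.000e+00 -6.486e+01]
```

Level held (weight 2.9 N). Moving it over the stage, then turning.

arm_command(moves=[-0.0132,0.0316,0,0,0,0,1,-0.0132,0.0316,0,0,0,0,1,-0.0132,0.0316,0,0,0,0,1,-0.0132,0.0316,0,0,0,0,1,-0.0132,0.0316,0,0,0,0,1,-0.0132,0.0316,0,0,0,0,1,-0.0132,0.0316,0,0,0,0,1,0,0,0,0,0,0,1])

```text
t: 10.8
eef_pos: [565.9, 10.2, 109.5]
orientation: [3.14, -0.001, 0.611]
force: [-1.4, 0.3, -2.2]
grip_width: 29.3
grasp_force: 36.3
```

arm_command(moves=[0,0,0,0,0,-8,1,0,0,0,0,0,-8,1,0,0,0,0,0,-8,1,0,0,0,0,0,-8,1,0,0,0,0,0,-8,1,0,0,0,0,0,-8,1,0,0,0,0,0,-8,1,0,0,0,0,0,-9,1,0,0,0,0,0,0,1,0,0,0,0,0,0,1])

```text
t: 12.05
eef_pos: [565.0, 12.4, 109.5]
orientation: [3.141, 0.0, 1.747]
force: [0.3, 1.0, -2.4]
grip_width: 29.3
grasp_force: 36.3
```

Run:
```python
from h import *
st(); go(564,11.5,60,100)
P=vision.camera_params("wrist"); im=vision.capture("wrist")[:,:,::-1].copy()
for z in(66,): 
  u=[np.cos(np.radians(100)),np.sin(np.radians(100))]
  for a in(0,87.5): 
    q=proj("wrist",[564+a*u[0],11.5+a*u[1],66-.06*a],P);print(q); cv2.circle(im,tuple(np.round(q).astype(int).tolist()),3,(255,0,255),1)
cv2.imwrite("pics/w3.png",im)
```

```text
12.05 [565.   12.4 109.5] [1.7997e+02 2.0000e-02 1.0007e+02] F [ 0.3  1.  -2.4] w 29.3 gf 36.3 q [-0.12  0.34 -0.15  1.08 -0.    1.27]
shift mm [-0.7 -1.1 49.5] rot deg [0.03 0.02 0.07]
[276.36631449 225.48325429]
[276.38985775  73.38090505]
```

View pics/w3.png

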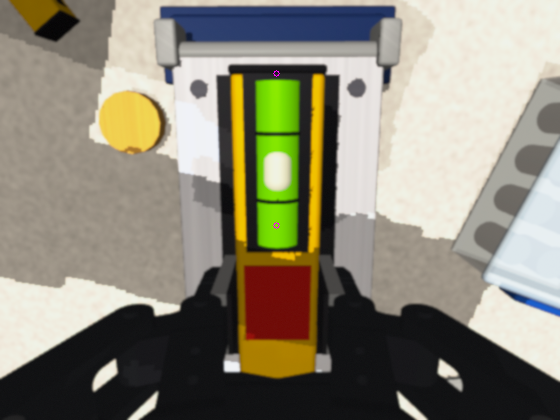

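The level lines up with the mat, whose edges are at columns 218 and 338 with the bar between them. Lowering it.

arm_command(moves=[0,-0.001,0.015,0,0,0,1,0,0,0.015,0,0,0,1,0,0,0.015,0,0,0,1,0,0,0.008,0,0,0,1,0,0,0.002,0,0,0,1,0,0,0.002,0,0,0,1,0,0,0,0,0,0,1])

```text
t: 12.98
eef_pos: [564.6, 11.3, 52.9]
orientation: [3.14, 0.001, 1.748]
force: [0.1, 0.8, -1.5]
grip_width: 29.3
grasp_force: 36.3
```

arm_command(moves=[0,0,0.002,0,0,0,1,0,0,0.002,0,0,0,1,0,0,0,0,0,0,1,0,0,0,0,0,0,1])

```text
t: 13.48
eef_pos: [564.7, 11.2, 48.9]
orientation: [3.14, 0.001, 1.748]
force: [0.5, -0.6, -0.4]
grip_width: 29.5
grasp_force: 36.5
```

arm_command(moves=[0,0,0.002,0,0,0,1,0,0,0.002,0,0,0,1,0,0,0,0,0,0,1,0,0,0,0,0,0,1])

```text
t: 13.98
eef_pos: [564.4, 11.1, 44.5]
orientation: [3.141, 0.001, 1.748]
force: [1.3, -1.5, 1.2]
grip_width: 28.9
grasp_force: 36.6
```

arm_command(moves=[0,0,0,0,0,0,-0.2,0,0,-0.001,0,0,0,-0.2,0,0,-0.002,0,0,0,-0.2,0,0,-0.003,0,0,0,-0.2,0,0,-0.015,0,0,0,-0.2,0,0,-0.02,0,0,0,-0.2,0,0,-0.02,0,0,0,-0.2,0,0,0,0,0,0,1,0,0,0,0,0,0,1,0,0,0,0,0,0,1])

```text
t: 15.22
eef_pos: [563.4, 11.4, 104.7]
orientation: [-3.141, 0.0, 1.748]
force: [-0.1, 0.8, -0.6]
grip_width: -0.1
grasp_force: 0.0
```

Run:
```python
from h import *
st()
P=vision.camera_params("wrist"); im=vision.capture("wrist")[:,:,::-1].copy()
t=vision.capture("top")[:,:,::-1]
c=np.hstack([cv2.resize(im[0:420,100:460],(343,400)),cv2.resize(t[165:285,210:347],(457,400),interpolation=cv2.INTER_CUBIC)])
cv2.imwrite("pics/w4.png",c)
```

```text
15.22 [563.4  11.4 104.7] [-1.7996e+02  1.0000e-02  1.0016e+02] F [-0.1  0.8 -0.6] w -0.1 gf 0.0 q [-0.12  0.34 -0.16  1.07 -0.    1.27]
```

View pics/w4.png

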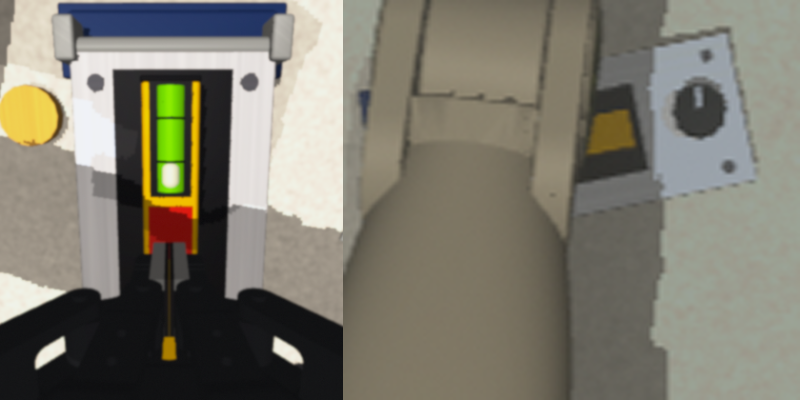

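Level placed and released at the middle of the mat, with the bubble at its foot-side stop as expected while unpressed. Now I press on the pad.

arm_command(moves=[0,0,0.012,0,0,0,1,0,0,0.012,0,0,0,1,0,0,0.008,0,0,0,1,0,0,0.004,0,0,0,1,0,0,0.003,0,0,0,1,0,0,0.002,0,0,0,1,0,0,0,0,0,0,1])

```text
t: 16.2
eef_pos: [564.4, 11.2, 64.8]
orientation: [3.14, 0.001, 1.748]
force: [-1.0, -0.6, 2.0]
grip_width: 0.0
grasp_force: 1.0
```

arm_command(moves=[0,0,0.002,0,0,0,1,0,0,0.002,0,0,0,1,0,0,0,0,0,0,1])

```text
t: 16.58
eef_pos: [564.8, 11.1, 60.7]
orientation: [3.14, 0.001, 1.748]
force: [-0.4, -1.9, 4.0]
grip_width: 0.1
grasp_force: 1.9
```

arm_command(moves=[0,0,0.001,0,0,0,1,0,0,0.001,0,0,0,1,0,0,0,0,0,0,1])

```text
t: 16.95
eef_pos: [564.8, 10.9, 59.1]
orientation: [3.14, 0.002, 1.748]
force: [-0.5, -3.7, 7.3]
grip_width: 0.1
grasp_force: 3.5
```

arm_command(moves=[0,0,0.0005,0,0,0,1,0,0,0,0,0,0,1,0,0,0,0,0,0,1,0,0,0,0,0,0,1,0,0,0,0,0,0,1,0,0,0,0,0,0,1,0,0,0,0,0,0,1,0,0,0,0,0,0,1])

```text
t: 17.95
eef_pos: [564.8, 10.9, 59.1]
orientation: [3.139, 0.002, 1.748]
force: [-1.2, -3.4, 10.1]
grip_width: -0.2
grasp_force: 4.9
```

```bash
cat >> h.py <<'E'
def bubble(tag):
    im=vision.capture("wrist").astype(int); np.save(tag+".npy",im)
    r,g,b=im[...,0],im[...,1],im[...,2]
    col=slice(262,292)
    G=((g>90)&(b<100)&(g>1.4*r)); n=G[:,col].sum(1)
    W=((b>110)&(r>130)&(g>130)); 
    rows=np.where(n>6)[0]; print("green rows",rows.min(),rows.max(),"cols",np.where(G.sum(0)>10)[0][[0,-1]])
    y0,y1=rows.min(),rows.max(); w=W[y0:y1+1,col].sum(1); k=np.where(w>4)[0]+y0
    print("bubble rows",(k.min(),k.max()) if len(k) else None)
    c=im[:,270:286].mean(1).astype(int); print("dark rows",[ (i,c[i].tolist()) for i in range(y0,y1) if c[i,1]<c[max(i-4,0):i+5,1].max()*0.62])
E
python3 - <<'E'
from h import *
st(); bubble("b1")
E
```

```text
17.95 [564.8  10.9  59.1] [1.7987e+02 1.0000e-01 1.0015e+02] F [-1.2 -3.4 10.1] w -0.2 gf 4.9 q [-0.12  0.37 -0.23  0.96 -0.    1.27]
green rows 86 231 cols [257 294]
bubble rows (np.int64(116), np.int64(151))
dark rows [(86, [60, 95, 33]), (191, [51, 92, 14]), (192, [47, 84, 17])]
```

The bubble stands about 10.7 mm towards the hinge end (rows 116–151, lower black line at row 191, vial middle near row 162). The hinge end is high, so the foot needs about 1.25 rad (72°) clockwise. Next I go to the knob.

Run:
```python
from h import *
go(587.5,-120.5,120,136); s=np.radians(100.15)
```

```text
shift mm [-133.5   -0.7  -60.7] rot deg [  0.1    0.14 -35.85]
```

arm_command(moves=[0,0,-0.003,0,0,0,1,0,0,-0.006,0,0,0,1,0,0,-0.02,0,0,0,1,0,0,-0.03,0,0,0,1,0,0,0,0,0,0,1])

```text
t: 18.62
eef_pos: [565.3, 11.7, 118.8]
orientation: [3.138, 0.001, 1.749]
force: [0.5, -0.1, 0.8]
grip_width: -0.2
grasp_force: 0.0
```

arm_command(moves=[-0.027,0,0,0,0,0,-1,-0.027,0,0,0,0,0,-1,-0.027,0,0,0,0,0,-1,-0.027,0,0,0,0,0,-1,-0.026,0,0,0,0,0,-1,0,0,0,0.1,0.1,-9,-1,0,0,0,0,0,-9,-1,0,0,0,0,0,-9,-1,0,0,0,0,0,-9,-1,0,0,0,0,0,0,-1])

```text
t: 19.88
eef_pos: [586.8, -119.9, 115.6]
orientation: [-3.14, -0.004, 2.375]
force: [0.2, -0.3, 0.3]
grip_width: 85.2
grasp_force: 0.0
```

Run:
```python
from h import *
st(); go(587.5,-120.5,54,136)
t=vision.capture("top").astype(int)
# knob in top view, if visible
x,y=np.round(proj("top",[587.5,-120.5,105])).astype(int);print(x,y)
c=t[y-12:y+13,x-14:x+15]; cv2.imwrite("pics/k.png",cv2.resize(c[:,:,::-1].astype(np.uint8),None,fx=8,fy=8))
w=vision.capture("wrist");P=vision.camera_params("wrist");q=proj("wrist",[587.5,-120.5,108],P);print(q)
c2=cv2.resize(w[:,:,::-1],(560,420)); cv2.circle(c2,tuple(np.round(q).astype(int).tolist()),4,(255,0,255),1)
k=cv2.imread("pics/k.png");o=np.zeros((420,560+232,3),np.uint8);o[:,:560]=c2;o[:200,560:]=k;cv2.imwrite("pics/kk.png",o)
```

```text
19.88 [ 586.8 -119.9  115.6] [-179.93   -0.23  136.07] F [ 0.2 -0.3  0.3] w 85.2 gf 0.0 q [-0.34  0.4  -0.04  1.13  0.    0.43]
shift mm [-1.2  0.2 61.6] rot deg [-0.07 -0.23  0.07]
318 198
[279.15683667 246.35763963]
```

View pics/kk.png

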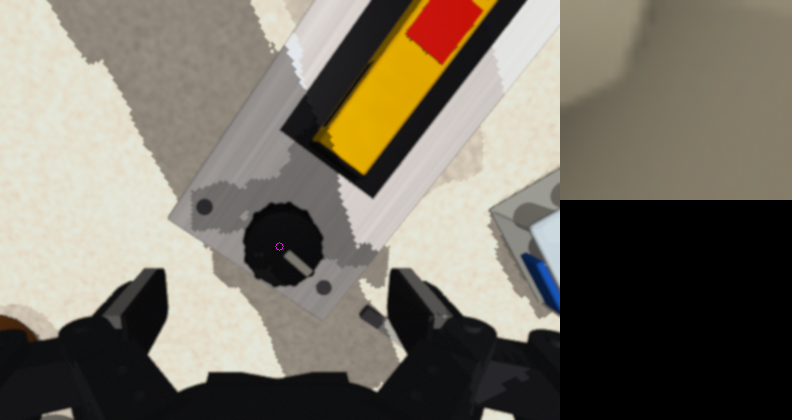

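The knob is at (283,244), 4 px right of the prediction, so I shift about 2 mm along tool y. Then I descend and grip.

arm_command(moves=[0,0.002,0.015,0,-0.2,0,-1,0,0,0.015,0,0,0,-1,0,0,0.012,0,0,0,-1,0,0,0.008,0,0,0,-1,0,0,0.007,0,0,0,-1,0,0,0,0,0,0,-1])

```text
t: 20.72
eef_pos: [588.9, -119.1, 59.5]
orientation: [-3.141, 0.001, 2.376]
force: [-0.2, -0.7, -0.3]
grip_width: 85.3
grasp_force: 0.0
```

arm_command(moves=[0,0,0,0,0,0,1,0,0,0,0,0,0,1,0,0,0,0,0,0,1,0,0,0,0,0,0,1,0,0,0,0,0,0,1,0,0,0,0,0,0,1], grip_force=40)

```text
t: 21.48
eef_pos: [589.7, -119.2, 60.3]
orientation: [3.141, 0.003, 2.377]
force: [1.4, 0.9, -0.5]
grip_width: 38.8
grasp_force: 41.8
```

arm_command(moves=[0,0,0.0005,0,0,9,1,0,0,0.0005,0,0,9,1,0,0,0.0005,0,0,9,1,0,0,0.0005,0,0,9,1,0,0,0.0005,0,0,9,1,0,0,0.0005,0,0,9,1,0,0,0.0005,0,0,9,1,0,0,0.0005,0,0,9,1,0,0,0,0,0,0,1,0,0,0,0,0,0,1])

```text
t: 22.72
eef_pos: [589.4, -119.7, 56.1]
orientation: [3.139, 0.002, 1.122]
force: [-0.6, -1.3, -2.0]
grip_width: 38.7
grasp_force: 40.8
```

Run:
```python
from h import *
st();print(monitor.observe()["ft_torque"])
```

```text
22.73 [ 589.4 -119.7   56.1] [1.7985e+02 9.0000e-02 6.4280e+01] F [-0.6 -1.3 -2. ] w 38.7 gf 40.8 q [-0.33  0.44 -0.13  0.99 -0.    1.69]
[-0.70203498 -1.09665486 -0.08761509]
```

arm_command(moves=[0,0,0,0,0,0,-0.5,0,0,0,0,0,0,-0.5,0,0,0,0,0,0,-0.5,0,0,-0.015,0,0,0,-0.5,0,0,-0.025,0,0,0,-0.5,0,0,-0.025,0,0,0,1,0,0,0,0,0,-9,1,0,0,0,0,0,-9,1,0,0,0,0,0,-9,1,0,0,0,0,0,-9,1])

```text
t: 23.98
eef_pos: [589.5, -119.1, 122.4]
orientation: [3.14, 0.002, 1.754]
force: [0.1, 1.1, -0.0]
grip_width: -0.2
grasp_force: 0.0
```

Run:
```python
from h import *
st(); go(564.3,11.2,105,100.1)
```

```text
23.98 [ 589.5 -119.1  122.4] [1.7988e+02 1.4000e-01 1.0047e+02] F [ 0.1  1.1 -0. ] w -0.2 gf 0.0 q [-0.33  0.39 -0.03  1.14 -0.    1.06]
shift mm [132.8  -1.1  17.1] rot deg [0.12 0.14 0.37]
```

arm_command(moves=[0.0266,0,0,0,0,0.3,1,0.0266,0,0,0,0,0,1,0.0266,0,0,0,0,0,1,0.0266,0,0,0,0,0,1,0.0266,-0.001,0,0.1,0.1,0,1,0,0,0.017,0,0,0,1,0,0,0.015,0,0,0,1,0,0,0.01,0,0,0,1,0,0,0.007,0,0,0,1,0,0,0,0,0,0,1])

```text
t: 25.22
eef_pos: [564.8, 11.5, 71.3]
orientation: [-3.14, -0.0, 1.742]
force: [0.5, 1.0, 0.3]
grip_width: -0.1
grasp_force: 0.0
```

Run:
```python
from h import *
st(); go(564.3,11.2,60,100.1); bubble("b2")
```

```text
25.23 [564.8  11.5  71.3] [-1.7989e+02 -1.0000e-02  9.9830e+01] F [0.5 1.  0.3] w -0.1 gf 0.0 q [-0.12  0.37 -0.21  1.   -0.    1.28]
shift mm [-0.2 -0.5 11.3] rot deg [-0.11 -0.01 -0.27]
green rows 81 221 cols [257 292]
bubble rows (np.int64(183), np.int64(213))
dark rows [(81, [68, 112, 36]), (124, [64, 110, 21]), (125, [47, 75, 26]), (126, [68, 119, 18]), (181, [55, 90, 26]), (182, [85, 115, 49])]
```

arm_command(moves=[0,0,0.004,0,0,0,1,0,0,0.003,0,0,0,1,0,0,0.002,0,0,0,1,0,0,0.001,0,0,0,1,0,0,0,0,0,0,1])

```text
t: 25.9
eef_pos: [565.6, 11.6, 62.1]
orientation: [3.142, 0.001, 1.743]
force: [1.0, -1.3, 1.9]
grip_width: -0.1
grasp_force: 1.5
```

arm_command(moves=[0,0,0.001,0,0,0,1,0,0,0.0005,0,0,0,1,0,0,0.0005,0,0,0,1,0,0,0,0,0,0,1])

```text
t: 26.4
eef_pos: [565.6, 11.5, 60.9]
orientation: [3.141, 0.001, 1.743]
force: [-1.0, -2.4, 8.8]
grip_width: 0.2
grasp_force: 4.4
```

arm_command(moves=[0,0,0.0004,0,0,0,1,0,0,0,0,0,0,1,0,0,0,0,0,0,1,0,0,0,0,0,0,1,0,0,0,0,0,0,1,0,0,0,0,0,0,1,0,0,0,0,0,0,1,0,0,0,0,0,0,1])

```text
t: 27.4
eef_pos: [565.6, 11.5, 60.8]
orientation: [3.141, 0.001, 1.743]
force: [-1.1, -2.6, 11.2]
grip_width: -0.0
grasp_force: 5.6
```

Run:
```python
from h import *
st(); bubble("b3")
```

```text
27.4 [565.6  11.5  60.8] [1.7996e+02 6.0000e-02 9.9860e+01] F [-1.1 -2.6 11.2] w -0.0 gf 5.6 q [-0.12  0.38 -0.22  0.97 -0.    1.28]
green rows 86 231 cols [254 291]
bubble rows (np.int64(144), np.int64(176))
dark rows [(86, [69, 117, 28]), (131, [60, 107, 15]), (132, [41, 69, 22]), (133, [60, 109, 15]), (190, [46, 83, 16]), (191, [50, 92, 14])]
```

The bubble (rows 144–176, centre 160) stands midway between the lines at rows 132 and 190.5, about 0.4 mm off. The fingers press with 11 N, so I hand in.

```bash
python3 -c "
from h import *
print(close_job())"
```

```text
the job is handed in; nothing more can be done
None
```

I handed in the job with the level let go along the middle of the mat, the foot screwed about 1.25 rad clockwise, the bubble about 0.4 mm off centre, and the fingers still pressing at about 11 N; no verdict came back.

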